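Hold the doming punch over the dapping cube

TASK

Draw the red-sleeved dapping punch straight up out of the wooden stand, carry it over the tops of the row of jars and bottles in the middle of the bench, and bring it ball end down over the round hollow in the top of the brass dapping cube. Finish still holding it there in the gripper, upright, still, centred on the hollow, with the ball about 1 cm above the level of the cube's top face: the ball must never touch the cube. Leave the cube, the other two punches, the jars, the bottle and the lamp where they stand.

Things in the scene. Friction and masses are not known exactly. Their poses are not given: they have to be found in the camera images.
- red_punch: steel dapping punch standing ball down in one of the three holes of the stand (which hole varies), 120 mm long, about 0.12 kg; from below: ball 18 mm across, thin neck, red sleeve 18 mm across from 26 to 64 mm up, then plain steel shaft 12 mm across from 64 to 120 mm up, best place to grip. Origin at the lowest point of the ball, z up along the shaft
- red_tip (a point): lowest point of the red punch's ball (same point as the punch's origin)
- blue_punch: dapping punch like the red one (120 mm long, same 18 mm sleeve and 12 mm shaft, smaller ball of 15 mm) with a blue sleeve; stands in another hole of the stand; origin at the lowest point of the ball, z along the shaft; stays in its hole
- yellow_punch: dapping punch like the red one (120 mm long, same 18 mm sleeve and 12 mm shaft, smaller ball of 12 mm) with a yellow sleeve; stands in another hole of the stand; origin at the lowest point of the ball, z along the shaft; stays in its hole
- punch_stand: fixed block of wood, 60 mm in x, 150 mm in y, 50 mm high, origin at the centre of its underside; three blind vertical holes 20 mm wide, 38 mm deep (floor 12 mm above the bench) on its y axis at -45, 0 and +45 mm. It may stand to the left or to the right of the row of jars
- dapping_cube: loose brass cube, 42 mm a side, 0.42 kg, lying on the bench on the other side of the row from the stand; origin at the centre of its underside; a round hollow is in the middle of its top face (and others in its sides)
- hollow (a point): middle of the cube's top hollow, at the level of the top face (42 mm above the bench); z up
- flux_bottle: white squeeze bottle with a green needle cap, 48 mm wide, 120 mm high, in the row; origin under its centre
- water_jar: open glass jar with copper tongs in it, 93 mm wide, 110 mm high, in the row; origin under its centre
- spirit_lamp: grey round spirit lamp, 97 mm wide, 101 mm high, in the row; origin under its centre. The three stand in a row along x near y = 0, in varying order
Mind the look-alikes: they are no part of the job. What is shaped like the spirit_lamp but purple is not meant. What is shaped like the flux_bottle but purple is not meant.

How it is judged:
By the outcome, as a careful person would: the job done as asked, in the order asked, and still so for the second after the job is handed in, while the arm keeps its last pose, push and grip.
It also fails if it takes over 48 s, if anything falls off the work surface, if the arm or the gripper's body presses on something with over 40 N, if the wrist force passes 120 N, or if a joint passes its speed limit or range.

ROBOT

A 6-joint arm with a two-finger parallel gripper is mounted at the origin on a cart in front of the work surface, level with it; the furniture and walls round the work are solid. World frame = base frame: x ahead of the robot, y to its left, z up, the work surface at z = 0. Lengths are in m, angles in rad, forces in N, time in s.
With the tool pointing down it reaches from about 0.25 to 0.725 m from the base axis. Payload 4 kg.
Tool frame: the origin (TCP) lies midway between the tips of the shut fingers; the grasp point (between the pads) lies 19 mm behind it; y points along the fingers, z is the direction in which the jaws open and shut, and the axes are right-handed (so a half turn about y gives the same grasp; the last joint's range is limited). The gripper opens to 85 mm and grips with 20 to 120 N. Pads are 22 mm wide; open, the fingers measure 114 mm over their backs; the gripper's body (76 mm by 85 mm) begins 54 mm behind the grasp point. The pads swing forward as they close: fully open they stand 13 mm farther back than shut.
Start: joints at [-1.137, 0.241, 0.005, 1.335, 0, 1.571], TCP at [0.21, -0.454, 0.231] pointing down, gripper open.
Joint ranges: [-2.72, 2.72], [-1.05, 1.87], [-1.09, 1.28], [-1.99, 2.15], [-1.42, 1.44], [-3.14, 3.14]. Speed limits (rad/s): [2.79, 2.79, 3.14, 3.14, 3.14, 3.14].

INTERFACE

Orientations are given as a unit quaternion [x, y, z, w].
In Python, from workcell import bot gives the robot as it stands. The module is installed in compiled form; this text tells all that it offers.
- The arm moves only by the shell command python3 -m handwheel 'ROWS' [OPENING]. ROWS is JSON, a list of rows, each a list of 6 numbers: the shift along the tool's x, y, z in units of 25 mm (1.0 is 25 mm), then the turn, a rotation vector about the tool's x, y, z in units of 10 degrees (1.0 is 10 degrees). A call has exactly 5 rows; each row is the pose to reach, as a shift and turn from the pose commanded when the call began, along the tool's axes at that moment; what a row does not reach only later rows make up. A row lasts 1/8 s, in which the tool goes at most 62.5 mm and 10.7 degrees, less where a joint would pass 70% of its speed; a pose out of reach is approached as far as the arm can. A call with a gripper value outside its range is refused whole. OPENING is the gripper command: -1 is shut, 1 is fully open, values between are in proportion, set as the call begins (- or left out, the last holds). The fingers move at their own pace and stop on an object; the grip force is fixed at half the most. Time passes only in rows, so rows that repeat a pose let the fingers close, or fill a call up. It gives the time, the measured TCP pose, the force and the opening at its end, in the units of the state.
- bot.get_obs(): the state, without advancing time (a new reading comes with each control period).
- bot.camera(name): name is "scene" or "top" or "wrist"; returns a dict with "color" (400x640x3 uint8, red, green, blue), "fx", "fy", "cx", "cy" (pixels), "dist_coeffs" ([k1, k2, p1, p2, k3] as OpenCV has them; the pictures are not rectified), "rvec" (rotation vector, rad) and "tvec" (3), from world to camera coordinates, as OpenCV has them. Camera axes: x right, y down, z forward; pixel columns grow to the right and rows downward; lengths in m; the calibration is good to about 2 mm. A picture is of the moment at which its call begins. There is no depth.
- bot.job_done(): hands the job in, once; it reports no verdict.
The state is a dict: "clock": time; "joint_pos": joint angles; "joint_vel": joint speeds; "tau": joint torques, N m; "eef_pos": TCP position; "tool_rot": TCP orientation; "ft_force": force on the tool from outside, world axes, zero at the start; "ft_torque": the same for the moment, N m; "grip_width": finger opening in m.
Only numpy, scipy, OpenCV 4.12 (cv2) and the standard library are available. Lean on these libraries where they do the work, as an engineer would, in place of code of your own. Each camera call takes 0.05 s, during which the arm holds its last target.

## Working session

There is one attempt and no reset: what is moved stays moved. The work goes in short steps, Python scripts to look and compute and a shell command to move; the robot and the scene stay as the last step left them, time stands still between calls to the robot, and variables do not carry over. Pictures are saved under pics/ and viewed, and the job is handed in when it is done.

```bash
mkdir -p pics; cat > h.py <<'E'
import numpy as np, cv2
from workcell import bot
def snap(n,fn):
    c=bot.camera(n); cv2.imwrite('pics/'+fn,c['color'][:,:,::-1]); 
    np.savez('pics/'+fn+'.npz',**c); return c
def load(fn):
    return dict(np.load('pics/'+fn+'.npz'))
def ray(c,u,v):
    K=np.array([[c['fx'],0,c['cx']],[0,c['fy'],c['cy']],[0,0,1.]])
    p=cv2.undistortPoints(np.array([[[u,v]]],float),K,np.array(c['dist_coeffs'],float))[0,0]
    R=cv2.Rodrigues(np.array(c['rvec'],float))[0]; t=np.array(c['tvec'],float).ravel()
    d=R.T@np.array([p[0],p[1],1]); return -R.T@t, d/np.linalg.norm(d)
def onz(c,u,v,z):
    o,d=ray(c,u,v); return o+d*(z-o[2])/d[2]
def proj(c,P):
    K=np.array([[c['fx'],0,c['cx']],[0,c['fy'],c['cy']],[0,0,1.]])
    return cv2.projectPoints(np.array(P,float).reshape(-1,1,3),np.array(c['rvec'],float),np.array(c['tvec'],float),K,np.array(c['dist_coeffs'],float))[0][:,0]
def tri(rs):
    A=0;b=0
    for o,d in rs:
        M=np.eye(3)-np.outer(d,d);A=A+M;b=b+M@o
    return np.linalg.solve(A,b)
E
python3 - <<'E'
from h import *
for n in ['scene','top','wrist']:
    c=snap(n,n+'0.png'); print(n,onz(c,320,200,0), ray(c,320,200)[0])
o=bot.get_obs(); print(o)
E
```

```text
scene [ 0.56918873 -0.0623661   0.        ] [0.1153731  0.53047219 0.61415294]
top [ 0.56673828 -0.0290268   0.        ] [ 0.38719095 -0.01985125  1.44145929]
wrist [ 0.18198202 -0.46568665  0.        ] [ 0.2708547  -0.4267034   0.37085489]
{'clock': 0.15, 'joint_pos': array([-1.13701476e+00,  2.41229082e-01,  4.02277305e-03,  1.33516536e+00,
       -2.97485166e-06,  1.57081612e+00]), 'joint_vel': array([-9.68656937e-04, -8.58582940e-04,  3.50747489e-03, -1.18408389e-03,
       -9.47448341e-05, -3.99502165e-04]), 'tau': array([ 2.25416948e-04, -3.72634006e+01,  2.52639037e+01,  1.23491584e-02,
        5.68280996e-05, -1.41410996e-05]), 'eef_pos': array([ 0.20995401, -0.45326492,  0.23061869]), 'tool_rot': array([-0.15227935,  0.69108514, -0.68999776,  0.15203758]), 'ft_force': array([-0.39545209, -0.11398095, -0.07576803]), 'ft_torque': array([ 0.02864891, -0.03423985,  0.06148417]), 'grip_width': 0.08539307139109566}
```

View pics/scene0.png

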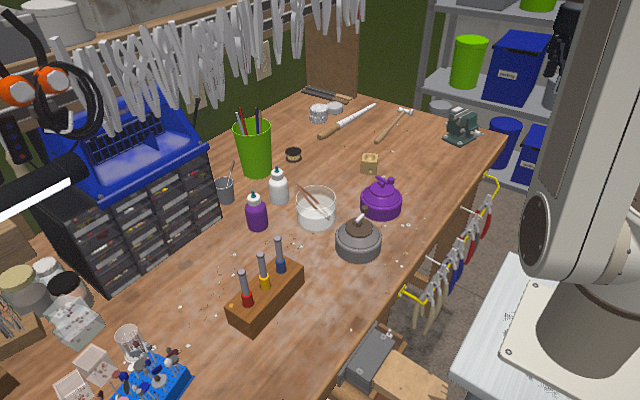

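View pics/top0.png

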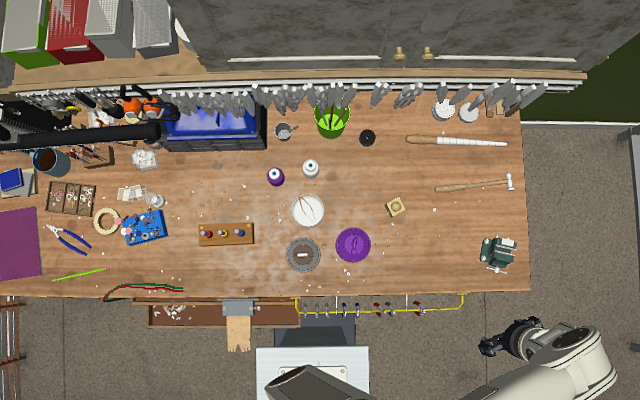

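View pics/wrist0.png

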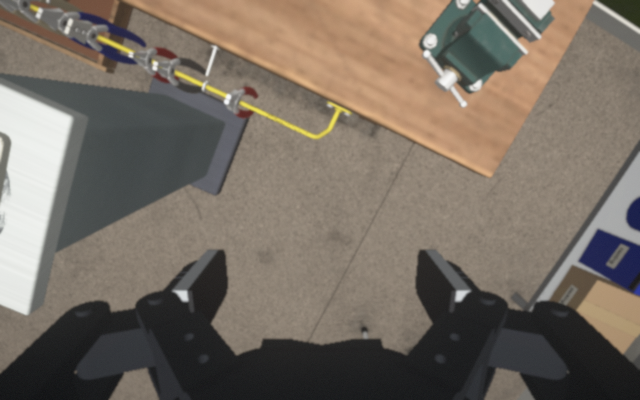

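The scene view shows the stand at (265,297) with red at (247,288), yellow at (264,270) and blue at (281,255). The cube is at (370,163). In the top view the stand is at (227,233) and the cube at (396,207). I'll zoom in to measure.

```bash
python3 - <<'E'
import cv2,numpy as np
t=cv2.imread('pics/top0.png');s=cv2.imread('pics/scene0.png')
a=cv2.resize(t[210:260,190:264],None,fx=5,fy=5,interpolation=cv2.INTER_CUBIC)
b=cv2.resize(t[190:225,376:416],None,fx=7,fy=7,interpolation=cv2.INTER_CUBIC)
c=cv2.resize(s[230:340,220:310],None,fx=4,fy=4,interpolation=cv2.INTER_CUBIC)[:345]
d=cv2.resize(s[145:180,350:390],None,fx=8,fy=8,interpolation=cv2.INTER_CUBIC)
W=np.zeros((595,800,3),np.uint8)
W[:250,:370]=a;W[250:495,:280]=b;W[:345,380:740]=c;W[:280,0:0]=0
W[315:595,400:720]=d
cv2.imwrite('pics/z0.png',W)
E
```

```text
(no output)
```

View pics/z0.png

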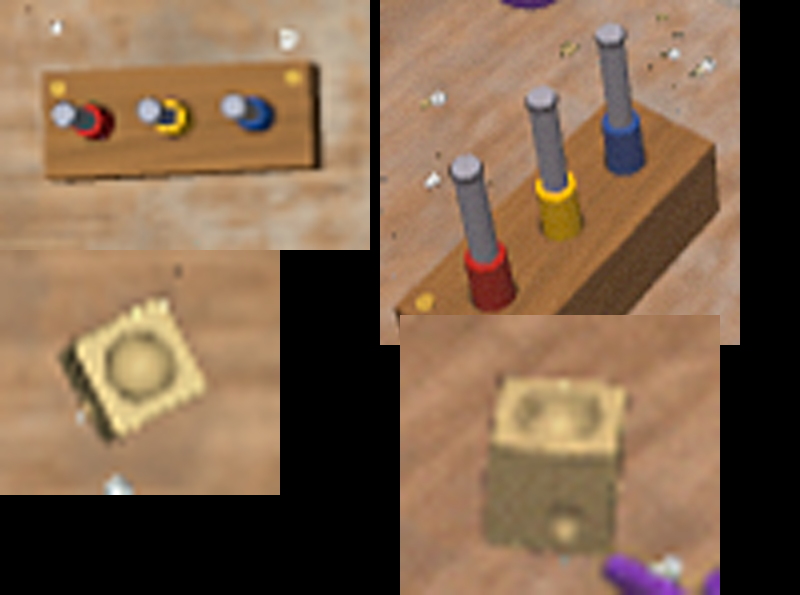

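```bash
python3 - <<'E'
from h import *
t=load('top0.png');s=load('scene0.png')
def T(z,x,y): return onz(t,190+(x+.5)/5-.5,210+(y+.5)/5-.5,z)
def S(z,x,y): return onz(s,220+(x-380+.5)/4-.5,230+(y+.5)/4-.5,z)
print('tops T',T(.132,63,115),T(.132,149,111),T(.132,234,107))
print('tops S',S(.132,466,165),S(.132,541,95),S(.132,610,33))
print('sleeve tops S',S(.076,488,252),S(.076,557,184),S(.076,622,118))
print('stand corners',T(.05,43,72),T(.05,306,63),T(.05,310,168),T(.05,46,180))
print('hollow',onz(t,395.6,206.1,.042),onz(s,369.3,156.8,.042))
print(tri([ray(t,395.6,206.1),ray(s,369.3,156.8)]))
print(tri([ray(t,202.2,232.6),ray(s,241.1,270.9)]))
for n,u,v,z in [('flux',311,169,.1),('jar',308,210,.11),('lamp',303,254,.08),('plamp',353,244,.08)]: print(n,onz(t,u,v,z))
E
```

```text
tops T [0.46993579 0.28172112 0.132     ] [0.47138305 0.23607879 0.132     ] [0.47280788 0.19124736 0.132     ]
tops S [0.46857875 0.28015928 0.132     ] [0.47021696 0.23515836 0.132     ] [0.47088751 0.19105326 0.132     ]
sleeve tops S [0.46794692 0.27920955 0.076     ] [0.46925175 0.23536659 0.076     ] [0.47136652 0.18964637 0.076     ]
stand corners [0.49929227 0.31207313 0.05      ] [0.50198143 0.16420058 0.05      ] [0.44377192 0.16227272 0.05      ] [0.43908103 0.31009501 0.05      ]
hollow [ 0.54058911 -0.23998379  0.042     ] [ 0.5386275  -0.24067495  0.042     ]
[ 0.53969954 -0.24049192  0.04180293]
[0.46917827 0.28094871 0.13235631]
flux [ 0.63900162 -0.00566347  0.1       ]
jar [0.52689208 0.0039749  0.11      ]
lamp [0.41132373 0.01984664 0.08      ]
plamp [ 0.43576973 -0.11524698  0.08      ]
```

```bash
cat >> h.py <<'E'
from scipy.spatial.transform import Rotation as Ro
def R0(): return Ro.from_quat(bot.get_obs()['tool_rot'])
def goal(pos,zax=None):
    "units needed to go to pos with tool y down, jaw axis zax (nearest sign) - zax None: only levels"
    o=bot.get_obs(); R=Ro.from_quat(o['tool_rot']); M=R.as_matrix()
    y=np.array([0,0,-1.]); z=np.array(zax,float) if zax is not None else M[:,2]
    z=z-y*(z@y); z/=np.linalg.norm(z)
    if zax is not None and z@M[:,2]<0: z=-z
    G=np.column_stack([np.cross(y,z),y,z])
    print('clock',o['clock'],'pos',o['eef_pos'],'ypt',M[:,1].round(4),'z',M[:,2].round(4),'x',M[:,0].round(4),'w',o['grip_width'],'F',o['ft_force'].round(2),'q',o['joint_pos'].round(2))
    print('shift',(M.T@(np.array(pos)-o['eef_pos'])/.025).round(3),'turn',np.degrees(Ro.from_matrix(M.T@G).as_rotvec()).round(2)/10)
E
python3 - <<'E'
from h import *
goal([.469,.2805,.231],[1,-.03,0])
E
```

```text
clock 0.15 pos [ 0.20995401 -0.45326492  0.23061869] ypt [-7.0e-04  1.4e-03 -1.0e+00] z [ 0.4203 -0.9074 -0.0016] x [-0.9074 -0.4203  0.    ] w 0.08539307139109566 F [-0.4  -0.11 -0.08] q [-1.14  0.24  0.    1.34 -0.    1.57]
shift [-2.1738e+01  2.0000e-02 -2.2278e+01] turn [ 8.000e-03 -6.343e+00 -5.000e-03]
```

```bash
python3 -m handwheel '[[-1.74,0,-1.78,0,0,0],[-3.48,0,-3.56,0,0,0],[-5.22,0,-5.34,0,0,0],[-6.96,0,-7.12,0,0,0],[-8.7,0,-8.9,0,0,0]]' 1
python3 -m handwheel '[[-1.74,0,-1.78,0,0,0],[-3.48,0,-3.56,0,0,0],[-5.22,0,-5.34,0,0,0],[-6.96,0,-7.12,0,0,0],[-8.7,0,-8.9,0,0,0]]'
python3 -m handwheel '[[-1.5,0,-1.5,0,-1,0],[-3,0,-3,0,-2,0],[-4.2,0,-4.3,0,-3,0],[-4.3,0,-4.45,0,-4,0],[-4.338,0,-4.478,0,-5,0]]'
python3 - <<'E'
from h import *
goal([.469,.2805,.231],[1,-.03,0])
snap('scene','s1.png');snap('wrist','w1.png')
E
```

```text
clock: 0.78
eef_pos: [0.3142, -0.1586, 0.2313]
tool_rot: [0.152, -0.691, 0.691, -0.152]
ft_force: [0.7, -0.3, -1.4]
grip_width: 0.0853
clock: 1.4
eef_pos: [0.418, 0.1351, 0.2313]
tool_rot: [0.152, -0.69, 0.691, -0.152]
ft_force: [1.2, -1.1, 0.8]
grip_width: 0.0851
clock: 2.02
eef_pos: [0.4689, 0.281, 0.2303]
tool_rot: [-0.432, 0.56, -0.56, 0.431]
ft_force: [-0.2, -0.7, -1.0]
grip_width: 0.0851
clock 2.025 pos [0.46888363 0.28097019 0.23034515] ypt [-1.4e-03 -9.0e-04 -1.0e+00] z [ 0.9672 -0.2542 -0.0012] x [-0.2542 -0.9672  0.0012] w 0.08508714681835265 F [-0.21 -0.67 -0.97] q [ 0.54  0.34  0.13  1.37 -0.    2.37]
shift [ 0.017 -0.026  0.009] turn [ 0.007 -1.301  0.006]
```

```bash
python3 -m handwheel '[[0,0,0,0,-0.7,0],[0,0,0,0,-1.3,0],[0,0,0,0,-1.3,0],[0,0,0,0,-1.3,0],[0,0,0,0,-1.3,0]]' 
python3 - <<'E'
from h import *
goal([.469,.2805,.231],[1,-.03,0])
snap('wrist','w1.png')
E
```

```text
clock: 2.75
eef_pos: [0.4692, 0.28, 0.2313]
tool_rot: [-0.49, 0.51, -0.51, 0.49]
ft_force: [0.2, 0.6, -0.1]
grip_width: 0.0855
clock 2.75 pos [0.4691514  0.28000252 0.23128764] ypt [-1.e-04 -0.e+00 -1.e+00] z [ 9.992e-01 -3.900e-02 -1.000e-04] x [-0.039  -0.9992  0.    ] w 0.0854840999685367 F [ 0.21  0.6  -0.12] q [0.54 0.33 0.13 1.37 0.   2.15]
shift [-0.02   0.012 -0.007] turn [ 0.    -0.052  0.   ]
```

View pics/w1.png

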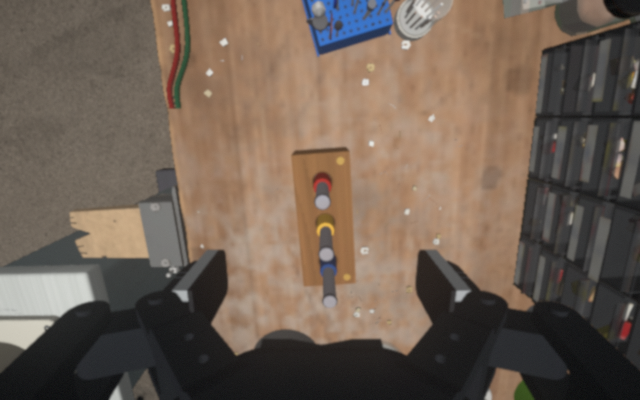

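The wrist view shows the red punch's top at (322,201), midway between the pads, with yellow at (326,255) and blue at (330,300). I'll cross-check against the other views.

```bash
python3 - <<'E'
from h import *
c=load('w1.png')
im=c['color'].astype(int)
g=im[180:212,305:340]; 
print(onz(c,322,201,.132),onz(c,326,255,.132),onz(c,330,300,.132), proj(c,[[.469,.2805,.132]]))
m=((im[...,0]>110)&(im[...,1]<60)&(im[...,2]<60))
ys,xs=np.where(m[160:215,300:345]); print(xs.min()+300,xs.max()+300,ys.min()+160,ys.max()+160)
E
```

```text
[0.47118153 0.28101612 0.132     ] [0.47270225 0.23499912 0.132     ] [0.47466745 0.19285233 0.132     ] [[319.24364874 201.74150094]]
314 330 178 184
```

```bash
python3 -m handwheel '[[-0.02,1.5,0.03,0,0,0],[-0.02,3,0.03,0,0,0],[-0.02,4.4,0.03,0,0,0],[-0.02,5.2,0.03,0,0,0],[-0.02,5.53,0.03,0,0,0]]' 
python3 -m handwheel '[[0,0,0,0,0,0],[0,0,0,0,0,0],[0,0,0,0,0,0],[0,0,0,0,0,0],[0,0,0,0,0,0]]' -1
python3 -m handwheel '[[0,0,0,0,0,0],[0,0,0,0,0,0],[0,0,0,0,0,0],[0,0,0,0,0,0],[0,0,0,0,0,0]]' 
python3 - <<'E'
from h import *
goal([.469,.2805,.093])
snap('scene','s2.png');snap('wrist','w2.png')
E
```

```text
clock: 3.42
eef_pos: [0.4691, 0.2801, 0.0917]
tool_rot: [-0.491, 0.51, -0.509, 0.49]
ft_force: [-0.4, 0.5, -0.3]
grip_width: 0.0852
clock: 4.05
eef_pos: [0.4708, 0.2808, 0.0938]
tool_rot: [0.49, -0.509, 0.51, -0.491]
ft_force: [2.1, -0.1, 1.7]
grip_width: 0.0102
clock: 4.68
eef_pos: [0.4707, 0.2809, 0.0937]
tool_rot: [0.49, -0.509, 0.51, -0.491]
ft_force: [0.9, 0.1, 4.7]
grip_width: 0.0107
clock 4.675 pos [0.4706613  0.28085654 0.09366156] ypt [ 1.7e-03  7.0e-04 -1.0e+00] z [ 0.9993 -0.0375  0.0016] x [-3.750e-02 -9.993e-01 -7.000e-04] w 0.010661508562096031 F [0.93 0.06 4.72] q [ 0.54  0.43 -0.1   1.04 -0.    2.15]
shift [ 0.017  0.026 -0.066] turn [-0.009  0.    -0.004]
```

View pics/s2.png

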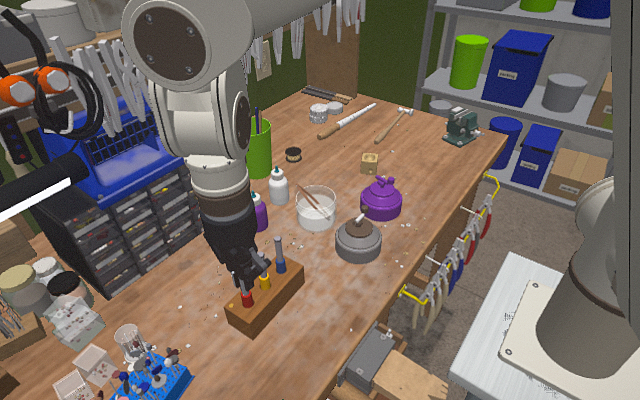

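View pics/w2.png

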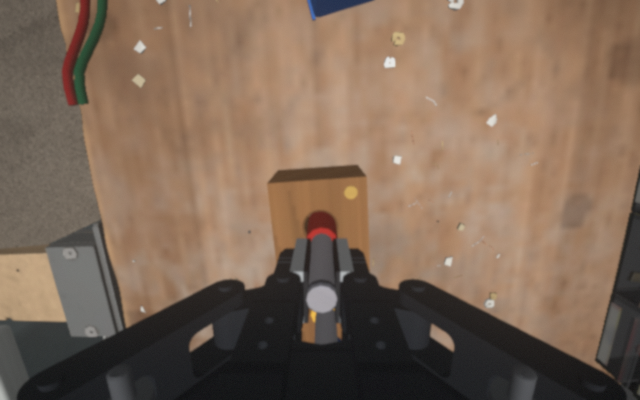

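The punch is held by its shaft, the grip opening reads 10.7 mm and the pads sit on the plain steel. Next I lift it straight up.

```bash
python3 -m handwheel '[[0,-0.3,0,0,0,0],[0,-0.9,0,0,0,0],[0,-1.6,0,0,0,0],[0,-2.4,0,0,0,0],[0,-3.2,0,0,0,0]]' 
python3 -m handwheel '[[0,-1,0,0,0,0],[0,-2,0,0,0,0],[0,-3,0,0,0,0],[0,-3.6,0,0,0,0],[0,-3.8,0,0,0,0]]' 
python3 - <<'E'
from h import *
goal([.5397,-.2404,.265])
snap('scene','s3.png');snap('wrist','w3.png')
E
```

```text
clock: 5.4
eef_pos: [0.4688, 0.2801, 0.1739]
tool_rot: [-0.491, 0.51, -0.509, 0.49]
ft_force: [0.4, -0.1, -1.7]
grip_width: 0.0103
clock: 6.02
eef_pos: [0.4698, 0.2806, 0.2689]
tool_rot: [-0.49, 0.509, -0.509, 0.491]
ft_force: [-0.4, 0.1, -1.6]
grip_width: 0.0106
clock 6.025 pos [0.46982786 0.28060917 0.26894488] ypt [ 4.e-04  4.e-04 -1.e+00] z [ 9.993e-01 -3.740e-02  4.000e-04] x [-3.740e-02 -9.993e-01 -4.000e-04] w 0.010600796691427545 F [-0.37  0.12 -1.56] q [0.54 0.32 0.22 1.46 0.   2.15]
shift [20.721  0.15   3.571] turn [-0.002  0.    -0.002]
```

View pics/s3.png

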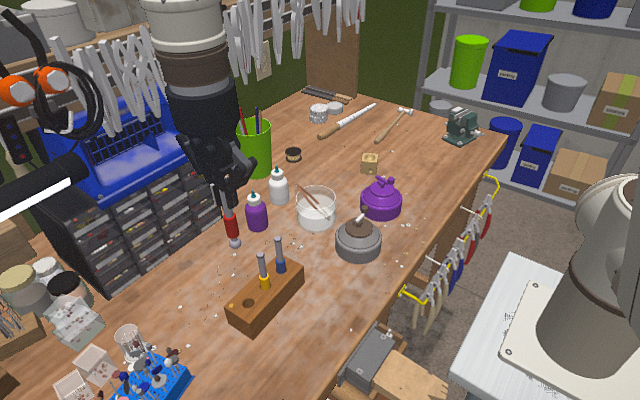

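View pics/w3.png

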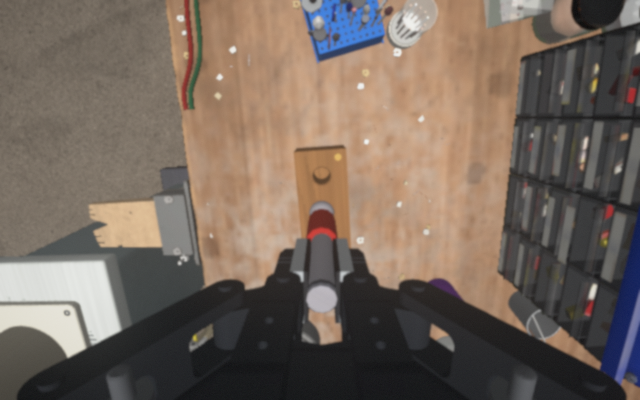

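```bash
python3 - <<'E'
from h import *
s=load('s3.png');w=load('w3.png');t=load('top0.png')
p=[.4698,.2806]; 
print('expected ball ctr',proj(s,[p+[.197]]),proj(w,[p+[.197]]), 'top',proj(s,[p+[.308]]),proj(w,[p+[.308]]))
import cv2
W=np.zeros((480,800,3),np.uint8)
W[:480,:360]=cv2.resize(s['color'][180:260,205:265,::-1],None,fx=6,fy=6,interpolation=2)
W[:480,360:680]=cv2.resize(w['color'][190:310,280:360,::-1],None,fx=4,fy=4,interpolation=2)
cv2.imwrite('pics/z3.png',W)
W=np.zeros((480,800,3),np.uint8)
W[:480,:400]=cv2.resize(s['color'][170:250,285:351,::-1],(400,480),interpolation=2)
W[:400,400:]=cv2.resize(t['color'][190:230,288:328,::-1],(400,400),interpolation=2)
cv2.imwrite('pics/z4.png',W)
E
```

```text
expected ball ctr [[233.98837403 241.93254303]] [[319.16777153 212.62709718]] top [[220.67182693 182.2410038 ]] [[317.56001937 301.88269757]]
```

View pics/z3.png

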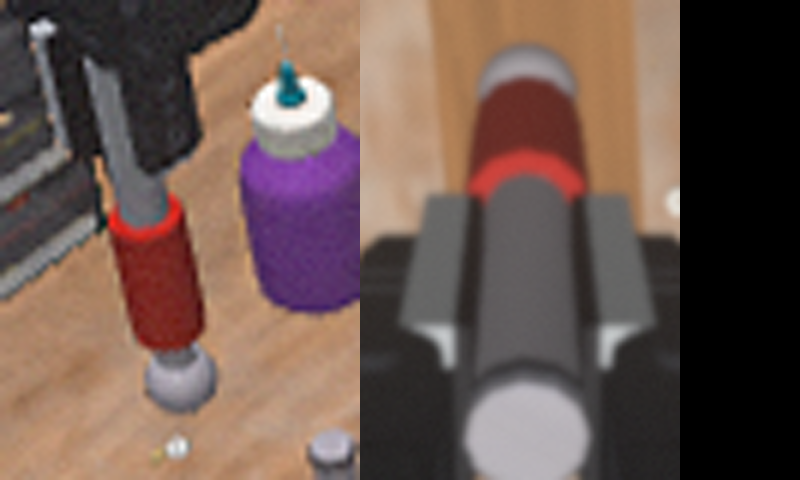

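View pics/z4.png

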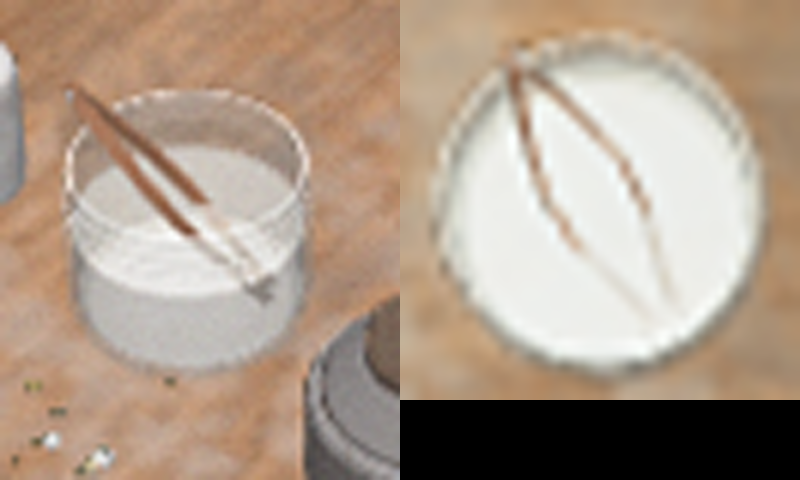

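The ball centre in the scene view is at (234.6,242.6) against an expected (234.0,241.9), so it hangs upright. The tongs barely rise above the jar rim. Now I carry the punch across with the tip about 0.19 m up.

```bash
python3 -m handwheel '[[0.6,0,0.1,0,0,0],[1.8,0,0.3,0,0,0],[3.4,0,0.58,0,0,0],[5.2,0,0.9,0,0,0],[7,0,1.2,0,0,0]]' 
python3 -m handwheel '[[1.8,0,0.31,0,0,0],[3.6,0,0.62,0,0,0],[5.4,0,0.93,0,0,0],[7.2,0,1.24,0,0,0],[9,0,1.55,0,0,0]]' 
python3 -m handwheel '[[1.7,0,0.3,0,0,0],[3.2,0,0.56,0,0,0],[4.2,0,0.74,0,0,0],[4.6,0,0.8,0,0,0],[4.72,0,0.82,0,0,0]]' 
python3 - <<'E'
from h import *
goal([.5397,-.2404,.183])
snap('scene','s5.png');snap('wrist','w5.png');snap('top','t5.png')
E
```

```text
clock: 6.75
eef_pos: [0.4927, 0.1022, 0.267]
tool_rot: [-0.491, 0.51, -0.509, 0.49]
ft_force: [0.9, -0.5, -0.7]
grip_width: 0.0107
clock: 7.38
eef_pos: [0.5226, -0.1239, 0.2671]
tool_rot: [-0.491, 0.51, -0.509, 0.49]
ft_force: [0.4, 0.6, -0.8]
grip_width: 0.0104
clock: 8.0
eef_pos: [0.539, -0.2407, 0.2673]
tool_rot: [-0.49, 0.51, -0.509, 0.49]
ft_force: [-1.4, 0.5, -0.8]
grip_width: 0.0104
clock 8.0 pos [ 0.53901212 -0.24073662  0.26733301] ypt [-1.6e-03  9.0e-04 -1.0e+00] z [ 0.9993 -0.0383 -0.0016] x [-3.830e-02 -9.993e-01 -9.000e-04] w 0.010439479464964681 F [-1.41  0.53 -0.81] q [-0.42  0.42  0.35  1.5   0.    1.19]
shift [-0.012  3.373  0.032] turn [ 0.009 -0.    -0.005]
```

View pics/s5.png

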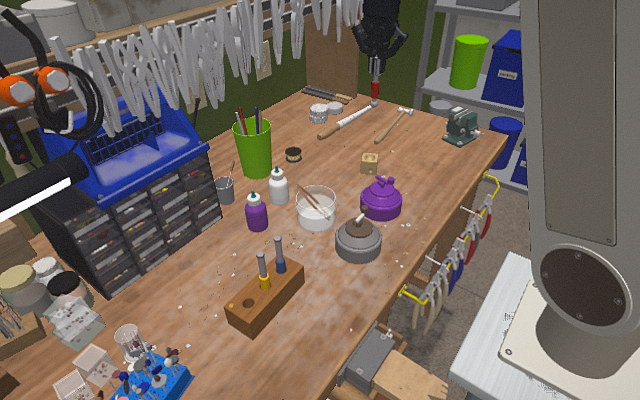

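View pics/w5.png

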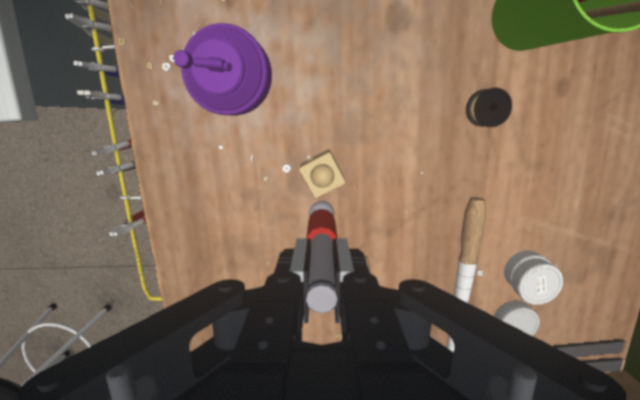

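```bash
python3 - <<'E'
from h import *
w=load('w5.png');print(onz(w,322,176,.042),proj(w,[.539,-.2407,.042]))
E
python3 -m handwheel '[[0,0.7,0.02,0,0,0],[0,1.6,0.02,0,0,0],[0,2.5,0.02,0,0,0],[0,3.1,0.02,0,0,0],[0,3.4,0.02,0,0,0]]' 
python3 -m handwheel '[[0,0,0,0,0,0],[0,0,0,0,0,0],[0,0,0,0,0,0],[0,0,0,0,0,0],[0,0,0,0,0,0]]' 
python3 - <<'E'
from h import *
goal([.5397,-.2404,.133])
s=snap('scene','s6.png');w=snap('wrist','w6.png')
W=np.zeros((560,800,3),np.uint8)
W[:560,:400]=cv2.resize(s['color'][115:185,345:395,::-1],(400,560),interpolation=2)
W[:560,400:]=cv2.resize(w['color'][120:260,270:370,::-1],(400,560),interpolation=2)
cv2.imwrite('pics/z6.png',W)
E
```

```text
[ 0.54129466 -0.24268674  0.042     ] [[319.97638062 174.39836032]]
clock: 8.78
eef_pos: [0.54, -0.2397, 0.1824]
tool_rot: [-0.491, 0.509, -0.509, 0.491]
ft_force: [-0.0, -0.6, -0.0]
grip_width: 0.0106
clock: 9.4
eef_pos: [0.5403, -0.2405, 0.1833]
tool_rot: [0.49, -0.509, 0.509, -0.491]
ft_force: [-0.2, -1.1, -2.3]
grip_width: 0.0108
clock 9.4 pos [ 0.54030571 -0.2405162   0.18325775] ypt [ 3.e-04 -1.e-04 -1.e+00] z [ 9.993e-01 -3.760e-02  3.000e-04] x [-3.760e-02 -9.993e-01  1.000e-04] w 0.0108129201507516 F [-0.18 -1.13 -2.29] q [-0.42  0.44  0.17  1.3   0.    1.19]
shift [-0.004  2.01  -0.025] turn [-0.002 -0.     0.001]
```

View pics/z6.png

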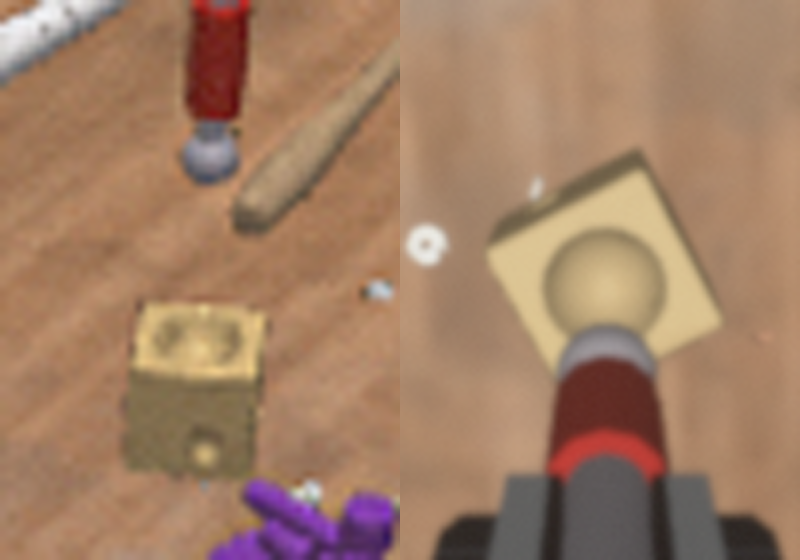

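```bash
python3 - <<'E'
from h import *
s=load('s6.png');w=load('w6.png');p=[.5401,-.2405]
print('scene ball',onz(s,370.8,133.9,.111),'hollow',onz(s,369.3,156.8,.042))
print('wrist hollow',onz(w,320.6,191.4,.042))
print('proj ball',proj(s,[p+[.111]]),proj(w,[p+[.111]]),'hollow at p',proj(s,[p+[.042]]),proj(w,[p+[.042]]))
c=load('w3.png')
E
```

```text
scene ball [ 0.53864319 -0.23993422  0.111     ] hollow [ 0.5386275  -0.24067495  0.042     ]
wrist hollow [ 0.54108983 -0.24151166  0.042     ]
proj ball [[370.41652008 133.64154141]] [[319.03127913 212.46868952]] hollow at p [[368.78327368 156.65470635]] [[319.47300486 190.3598166 ]]
```

```bash
python3 -m handwheel '[[0.01,0.5,0,0,0,0],[0.02,1,0,0,0,0],[0.02,1.5,0,0,0,0],[0.02,1.8,0,0,0,0],[0.02,1.95,0,0,0,0]]' 
python3 -m handwheel '[[0,0,0,0,0,0],[0,0,0,0,0,0],[0,0,0,0,0,0],[0,0,0,0,0,0],[0,0,0,0,0,0]]' 
python3 - <<'E'
from h import *
goal([.5397,-.2404,.133])
s=snap('scene','s7.png');w=snap('wrist','w7.png');snap('top','t7.png')
W=np.zeros((560,800,3),np.uint8)
W[:560,:400]=cv2.resize(s['color'][115:185,345:395,::-1],(400,560),interpolation=2)
W[:560,400:]=cv2.resize(w['color'][120:260,270:370,::-1],(400,560),interpolation=2)
cv2.imwrite('pics/z7.png',W)
E
```

```text
clock: 10.12
eef_pos: [0.5399, -0.2408, 0.1334]
tool_rot: [-0.491, 0.51, -0.509, 0.49]
ft_force: [0.0, 0.3, -1.6]
grip_width: 0.0106
clock: 10.75
eef_pos: [0.5403, -0.241, 0.1345]
tool_rot: [0.491, -0.509, 0.509, -0.491]
ft_force: [0.2, 0.4, -2.1]
grip_width: 0.0104
clock 10.75 pos [ 0.54029836 -0.24096213  0.13445439] ypt [ 3.e-04 -1.e-04 -1.e+00] z [ 9.993e-01 -3.740e-02  3.000e-04] x [-3.740e-02 -9.993e-01  1.000e-04] w 0.010440734394183407 F [ 0.2   0.36 -2.14] q [-0.42  0.48  0.09  1.18  0.    1.19]
shift [-0.022  0.058 -0.025] turn [-0.002 -0.     0.001]
```

View pics/z7.png

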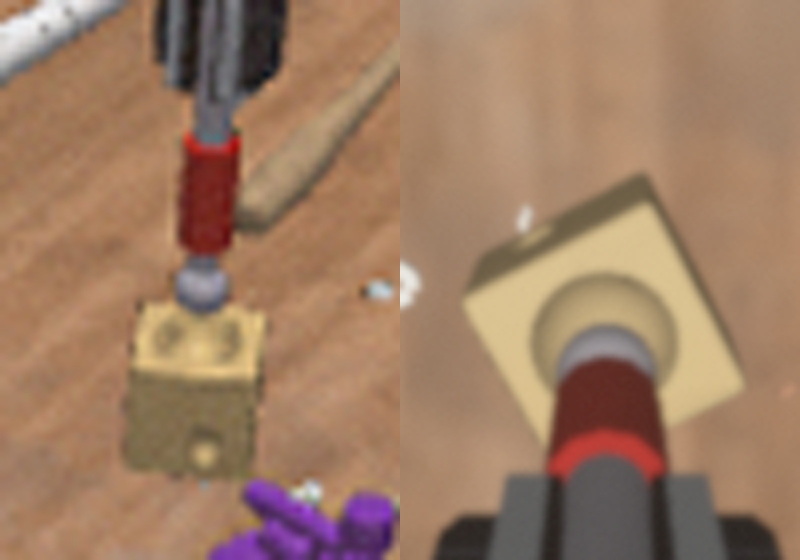

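View pics/s7.png

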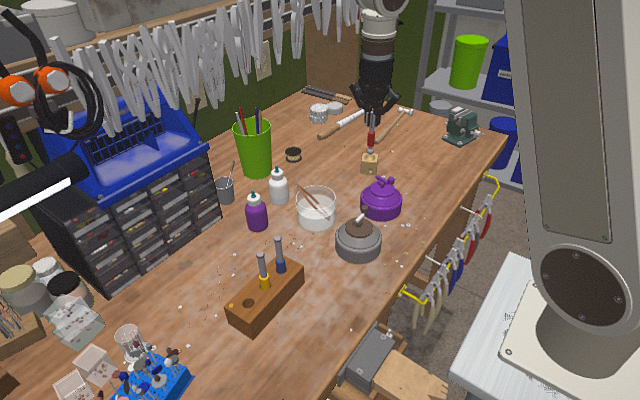

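```bash
python3 - <<'E'
from h import *
s=load('s7.png')
print(proj(s,[[.5385,-.2407,z] for z in (.059,.061,.063)]),proj(s,[.5385,-.2407,.042]))
w=load('w7.png')
print('hollow w',onz(w,270+204.5/4-.5,120+344/4-.5,.042))
for x in (319.5,321.4): pass
print(proj(w,[.5401,-.2409,.061]),proj(w,[.5401,-.2409,.042]), proj(w,[[.5411,-.2409,.061],[.5401,-.2419,.061]]))
E
```

```text
[[369.74185293 151.32215936]
 [369.78890639 150.6688045 ]
 [369.83608097 150.01382347]] [[369.34672202 156.81088828]]
hollow w [ 0.54115286 -0.24160512  0.042     ]
[[319.06752915 211.89188469]] [[319.211037   204.66107211]] [[320.48473372 211.84069665]
 [319.1231279  213.24704342]]
```

```bash
python3 -m handwheel '[[0,0.04,-0.01,0,0,0],[0,0.08,-0.01,0,0,0],[0,0.08,-0.01,0,0,0],[0,0.08,-0.01,0,0,0],[0,0.08,-0.01,0,0,0]]' 
python3 -m handwheel '[[0,0,0,0,0,0],[0,0,0,0,0,0],[0,0,0,0,0,0],[0,0,0,0,0,0],[0,0,0,0,0,0]]' 
python3 - <<'E'
from h import *
goal([.5397,-.2407,.132])
s=snap('scene','s8.png');w=snap('wrist','w8.png');t=snap('top','t8.png')
W=np.zeros((560,800,3),np.uint8)
W[:560,:400]=cv2.resize(s['color'][115:185,345:395,::-1],(400,560),interpolation=2)
W[:560,400:]=cv2.resize(t['color'][195:300,190:265,::-1],(400,560),interpolation=2)
cv2.imwrite('pics/z8.png',W)
E
```

```text
clock: 11.52
eef_pos: [0.54, -0.2409, 0.1323]
tool_rot: [0.491, -0.509, 0.509, -0.491]
ft_force: [-0.1, -0.6, -1.4]
grip_width: 0.0103
clock: 12.15
eef_pos: [0.54, -0.2409, 0.1323]
tool_rot: [0.491, -0.509, 0.509, -0.491]
ft_force: [-0.6, 0.1, -1.8]
grip_width: 0.0105
clock 12.15 pos [ 0.539986   -0.24092534  0.13231372] ypt [ 0.  0. -1.] z [ 0.9993 -0.0375  0.    ] x [-0.0375 -0.9993 -0.    ] w 0.010505149403949393 F [-0.6   0.06 -1.81] q [-0.42  0.48  0.09  1.18  0.    1.19]
shift [-0.009  0.013 -0.012] turn [-0.  0. -0.]
```

View pics/z8.png

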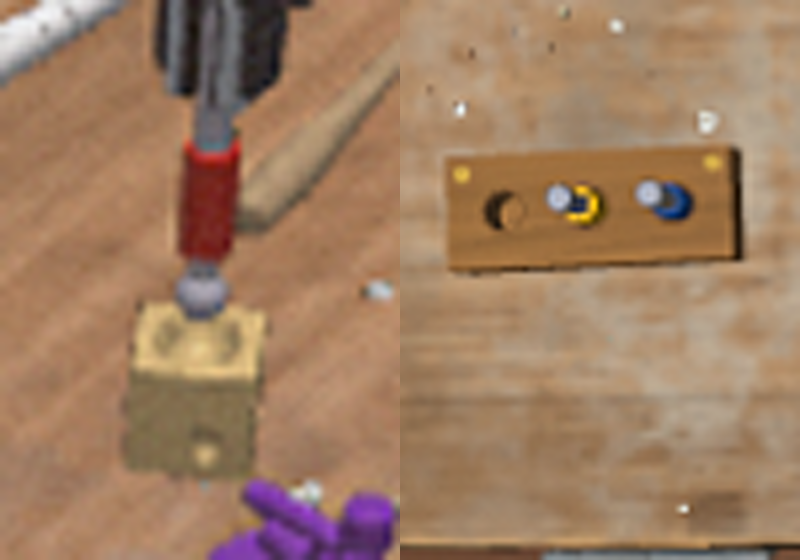

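View pics/t8.png

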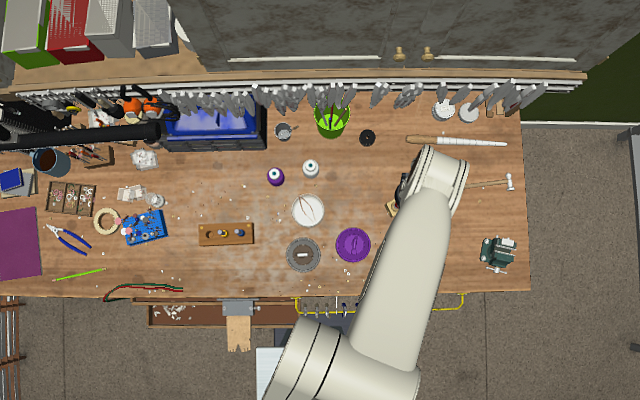

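The ball centre is at scene pixel (369.9,151.0), which puts the tip at about z = 0.051, roughly 9 mm above the cube's top face. The cube, row and other two punches look unmoved, so I'll hand in.

```bash
python3 -c "
from workcell import bot
print(bot.job_done())"
```

```text
the job is handed in; nothing more can be done
None
```

I drew the red punch straight up out of the stand and carried it over the row with its tip about 0.19 m up. It finished held upright, ball down, over the hollow in the brass cube, and I handed the job in at about 12.3 s.

**Last checks**
- **Height:** the tip is at about z = 0.051 from both the image and the arm pose, roughly 9 mm above the cube's top face.
- **Centring:** the ball is within about 0.5–1 mm of the hollow's centre.
- **Uprightness and grip:** the tool is vertical to within the readings and the opening is steady at 10.5 mm (shaft 12 mm).
- **Forces:** wrist force stayed under 6 N at every reading, and I saw no contact with the cube.
- **Other objects:** in the pictures the cube, the other two punches, the jar, the bottle and the lamp have not moved.

**Disagreements between views:** the wrist camera reads x about 1–1.5 mm higher than the arm pose. The scene camera reads it about 1.5 mm lower. I centred the ball by comparing ball and hollow within the same picture. The ball's position along y could only be checked in the scene view.

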